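# Crank a riveting slide to its index and rivet a spectacle front

### The job

Lay the brown spectacle front gently in the cradle of the riveting slide, flat and between the steel dowels (either end may lead), then turn the handwheel by its red knob until the carriage's black pointer stands in line with the white line on the red index clip. Swing the yellow lock lever fully over to its other stop, and only then push the black-capped ram all the way down and let it spring back up, without moving the carriage off the line. Drive the carriage with the handwheel alone, and leave the bottles and the blue tape where they stand.

Things in the scene. Friction and masses are not known exactly. Their poses are not given: they have to be found in the camera images.
- frame_mid (a point): Centre of the loose brown spectacle front (no temples), 4.5 mm above its underside. 46 mm along its x (the grasp width, also at the bridge in the middle), 132 mm along its y, 9 mm thick where gripped (11 mm at most), 25 g; z up. It starts lying flat on a fixed wooden block, 70 x 128 mm, its top 30 mm above the table (frame_mid then 34.5 mm above the table).
- cradle (a point): Centre of the top of the cradle's black rubber pad on the carriage (36 mm above the table; pad 34 mm along x, 112 along y). The front lies flat on it, centred, its y along this point's y (either way round), frame_mid then 4.5 mm above this point. Play between the dowels: 2.5 mm each side across, 2.5 mm or more along.
- carriage: The aluminium carriage, plate 80 x 160 mm, top 8 mm below the pad; origin 18 mm below the cradle point. It slides along its y (left, for the robot) by the handwheel only; do not push it. Eight 8 mm steel dowels rise 10 mm above the pad, top 4 mm tapered, at x = +-29.5, y = +-42 mm and x = +-12, y = +-72.5 mm from the cradle point; at mid-length the sides are free for fingers.
- pointer (a point): Tip of the black pointer at the middle of the carriage's front edge (the side facing the robot); moves with the carriage.
- index_line (a point): White line on the 12 mm wide red index clip on the aluminium scale bar (5 mm divisions) in front of the carriage, 31 mm high; this point's y axis is the slide's direction. In line means the pointer's y in these axes is 0 (at the start the pointer is 24 to 56 mm to -y, toward the handwheel). The clip is fixed, at a different place each time.
- crank (a joint): Handwheel angle in rad. It grows as the wheel turns clockwise seen from above; each turn of 2 pi moves the carriage 20 mm to +y (away from the wheel, toward the index). Range 0 to 22; starts between 0 and 5. Stiff, it stays where it is left: about 4 N at the knob.
- crank_axis (a point): Point on the handwheel's upright axis at the height of the knob's middle; does not move. The wheel (rim 90 mm across, its top 78 mm above the table) lies on the gearbox at the right end of the base.
- knob_mid (a point): Middle of the handwheel's upright red knob, 18 mm in diameter and 36 mm tall, 35 mm from the axis, 99 mm above the table (its top at 115 mm); it turns freely on its pin, so it may be held firmly while it is led round.
- lock_lever (a joint): Lock lever angle in rad: 0 leaning to +y (open, as it starts), 1.0 fully over to -y (locked). It stays where it is left and takes about 1 to 2 N at the tip.
- lock_lever_tip (a point): Centre of the lock lever's 26 mm yellow ball, at the front left of the base. The lever (55 mm from pivot to ball) swings in the upright plane along the slide's y direction: open, the ball is 26 mm to +y of the pivot; over, 26 mm to -y; 80 mm above the table at both ends, 87 mm half-way.
- ram (a joint): Ram travel in m, 0 up, 0.008 fully down; a spring (2.5 N at the top, 6.5 N at the bottom) returns it. Fully down, its punch stops just above the front.
- ram_top (a point): Centre of the top of the ram's black cap, 28 mm in diameter, 97 mm above the table when up. The green arm that carries it comes from the side away from the robot, its top 72 mm above the table.
- rivet_base: The fixed green base of the riveting slide, 112 x 330 mm, origin on the table; its y is the slide's direction, its x points away from the robot. In its axes the wheel's axis is at x = 0, y = -150 mm; the ram at x = 0, y = +85 mm; the lever's pivot at x = -68, y = +85 mm, 32 mm above the table.
- cement: Bystander: small brown bottle with a black cap, 32 mm diameter, 62 mm tall, origin at its foot.
- tape_blue: Bystander: small blue roll of tape lying flat, 44 mm diameter, 12 mm high, origin at its underside.
- thread_lock: Bystander: small red bottle with a white dropper tip, 26 mm diameter, 78 mm tall, origin at its foot.

How it is judged:
By the outcome, as a careful person would: the job done as asked, in the order asked, and still so for the second after the job is handed in, with the robot touching nothing.
It also fails if it takes over 69 s, if anything falls off the work surface, if the arm or the gripper's body presses on something with over 40 N, if the wrist force passes 120 N, or if a joint passes its speed limit or range.

### The arm

A 6-joint arm with a two-finger parallel gripper is mounted at the origin on a cart in front of the work surface, level with it; the furniture and walls round the work are solid. World frame = base frame: x ahead of the robot, y to its left, z up, the work surface at z = 0. Lengths are in m, angles in rad, forces in N, time in s.
With the tool pointing down it reaches from about 0.3 to 0.875 m from the base axis. Payload 6.4 kg.
Tool frame: the origin (TCP) lies between the finger pads; the fingertips stand ctrl.tip_extent ahead of it and the grasp point (between the pads) is the TCP (ctrl.tip_extent is the distance from the TCP to the fingertips, in m); z points along the fingers, y is the line along which they close (so a half turn about z gives the same grasp; the last joint's range is limited). The gripper opens to 85 mm and grips with 20 to 120 N. Pads are 22 mm wide; open, the fingers measure 114 mm over their backs; the gripper's body (76 mm by 85 mm) begins 54 mm behind the grasp point. The pads swing forward as they close: fully open they stand 13 mm farther back than shut.
Start: joints at [-1.344, 0.181, 1.607, -0, 1.354, -0.206], TCP at [0.241, -0.522, 0.25] pointing down, gripper open.
Joint ranges: [-2.99, 2.99], [-0.89, 2.07], [0.3, 2.58], [-1.14, 4.28], [0, 2.63], [-3.12, 3.12]. Speed limits (rad/s): [2.57, 2.57, 3.01, 3.14, 3.14, 3.14].

### API

Orientations are given as a unit quaternion [w, x, y, z].
In Python, from bench import ctrl gives the robot as it stands.
- The arm moves only by the tool send_rows, never from a script. Its arguments are lists of equal length, an entry for each row: "dr": the turn, a rotation vector about the tool's x, y, z in units of 6 degrees (1.0 is 6 degrees), a list of three; "xyz": the shift along the tool's x, y, z in cm, a list of three; "jaw": the opening in per cent of the stroke, from 0 (shut) to 100 (fully open). In form: {"dr": [[wx, wy, wz], ...], "xyz": [[dx, dy, dz], ...], "jaw": [jaw, ...]}. A call has exactly 8 rows; each row is the pose to reach, as a shift and turn from the pose commanded when the call began, along the tool's axes at that moment; what a row does not reach only later rows make up. A row lasts 1/8 s, in which the tool goes at most 62.5 mm and 10.7 degrees, less where a joint would pass 70% of its speed; a pose out of reach is approached as far as the arm can. A call with a gripper value outside its range is refused whole. The fingers move at their own pace and stop on an object; the grip force is fixed at half the most. Time passes only in rows, so rows that repeat a pose let the fingers close, or fill a call up. It gives the time, the measured TCP pose, the force, the opening and the grip force at its end, in the units of the state.
- ctrl.get_obs(): the state, without advancing time (a new reading comes with each control period).
- ctrl.camera(name): name is "side" or "top" or "wrist"; returns the picture (480x640x3 uint8, red, green, blue); there is no depth.
- ctrl.calibration(name): a dict with "camera_matrix" (3x3 intrinsics, pixels), "world_from_camera" (4x4, takes a point from camera to world coordinates). Camera axes: x right, y up, looking along -z (the intrinsics and any distortion apply to the point x, -y, -z); pixel columns grow to the right and rows downward; lengths in m; the calibration is good to about 2 mm. A picture is of the moment at which its call begins: read the wrist's pose just before it. calibration takes no time and is no camera call; for the wrist camera it gives the pose at the moment of the call.
- ctrl.hand_in(): hands the job in; it is judged then, once.
The state is a dict: "time_s": time; "q": joint angles; "dq": joint speeds; "joint_efforts": joint torques, N m; "eef_pos": TCP position; "eef_rot": TCP orientation; "wrist_force": force on the tool from outside, world axes, zero at the start; "torque": the same for the moment, N m; "opening": opening from 0.0 (shut) to 1.0 (fully open); "grasp_force": force on a finger pad.
Only numpy, scipy, OpenCV 4.12 (cv2) and the standard library are available. Lean on these libraries where they do the work, as an engineer would, in place of code of your own. Each camera call takes 0.05 s, during which the arm holds its last target. There are 200 camera calls.

## Working session

There is one attempt and no reset: what is moved stays moved. The work goes in short steps, Python scripts to look and compute and a tool call to move; the robot and the scene stay as the last step left them, time stands still between calls to the robot, and variables do not carry over. Pictures are saved under pics/ and viewed, at most 10 in all, crops included, and the job is handed in when it is done.

Besides the shell and the picture viewer there is one more tool, called after ">>>" as name(argument=value, ...) on one line, values as JSON. send_rows: Moves the arm, as the interface text tells. Its arguments: {"type":"object","properties":{"dr":{"type":"array","items":{"type":"array","items":{"type":"number"}}},"xyz":{"type":"array","items":{"type":"array","items":{"type":"number"}}},"jaw":{"type":"array","items":{"type":"number"}}},"required":["dr","xyz","jaw"]}

```bash
mkdir -p pics
cat > h.py <<'E'
import numpy as np, cv2
from bench import ctrl
from scipy.spatial.transform import Rotation as R
def ray(cal,u,v):
    K=np.array(cal["camera_matrix"]);T=np.array(cal["world_from_camera"])
    d=np.linalg.inv(K)@[u,v,1]; d=T[:3,:3]@[d[0],-d[1],-d[2]]
    return T[:3,3],d
def plane(cal,u,v,z):
    o,d=ray(cal,u,v); return o+d*(z-o[2])/d[2]
def proj(cal,p):
    K=np.array(cal["camera_matrix"]);T=np.array(cal["world_from_camera"])
    c=T[:3,:3].T@(np.array(p)-T[:3,3]); c=K@[c[0],-c[1],-c[2]]; return c[:2]/c[2]
def rot(o):
    q=o["eef_rot"]; return R.from_quat([q[1],q[2],q[3],q[0]])
def save(n,im,): cv2.imwrite(f"pics/{n}.png",im[:,:,::-1])
E
python3 - <<'E'
from h import *
o=ctrl.get_obs();print(o,ctrl.tip_extent,rot(o).as_matrix().round(3))
for n in("top","side"):
    im=ctrl.camera(n);save(n+"0",im);np.save(n+"0.npy",im);print(n,ctrl.calibration(n))
E
```

```text
{'time_s': 0.0, 'q': array([-1.34431063e+00,  1.81525446e-01,  1.60797235e+00, -4.43627316e-06,
        1.35380253e+00, -2.06321849e-01]), 'dq': array([-2.56175193e-04, -1.32656248e-03,  1.02127322e-03,  4.34912341e-04,
       -2.76364945e-05, -4.23082606e-04]), 'joint_efforts': array([-4.20895685e-04, -4.44872117e+01, -3.51337016e+01, -2.07390467e-04,
        9.38427314e-03,  2.68297491e-06]), 'eef_pos': array([ 0.2410551 , -0.5214783 ,  0.24941013]), 'eef_rot': array([-8.53769540e-04,  9.76675481e-01,  2.14719062e-01, -1.07737534e-05]), 'wrist_force': array([-0.42131788, -0.02725793, -0.08729499]), 'torque': array([-0.02889249, -0.00566209, -0.0440215 ]), 'grasp_force': 0.0, 'opening': 1.0056339502410576} 0.019 [[ 0.908  0.419 -0.   ]
 [ 0.419 -0.908  0.002]
 [ 0.    -0.002 -1.   ]]
top {'camera_matrix': array([[523.32976618,   0.        , 312.24205361],
       [  0.        , 523.32976618, 235.1152999 ],
       [  0.        ,   0.        ,   1.        ]]), 'world_from_camera': array([[-0.00128259,  0.99448719, -0.1048503 ,  0.45392101],
       [-0.99974369, -0.00364517, -0.02234435, -0.07343714],
       [-0.02260337,  0.10479477,  0.99423697,  1.12818161],
       [ 0.        ,  0.        ,  0.        ,  1.        ]])}
side {'camera_matrix': array([[554.27419886,   0.        , 313.94802901],
       [  0.        , 554.27419886, 247.26154866],
       [  0.        ,   0.        ,   1.        ]]), 'world_from_camera': array([[ 0.99884807, -0.01730392,  0.04475609,  0.60766847],
       [ 0.0479675 ,  0.38504824, -0.92164905, -0.9033873 ],
       [-0.00128512,  0.92273421,  0.38543471,  0.46392613],
       [ 0.        ,  0.        ,  0.        ,  1.        ]])}
```

View pics/top0.png

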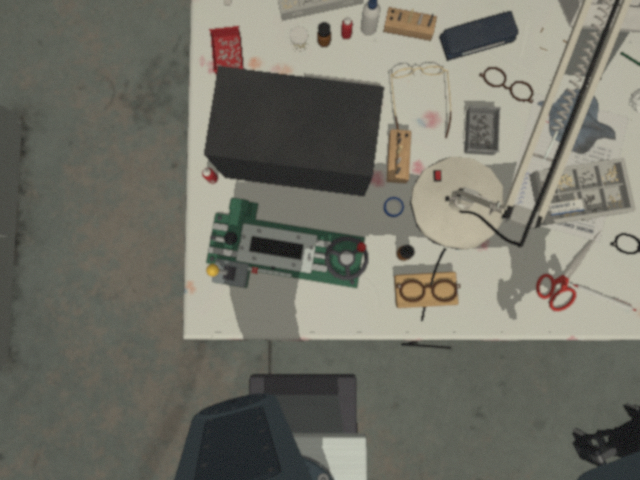

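View pics/side0.png

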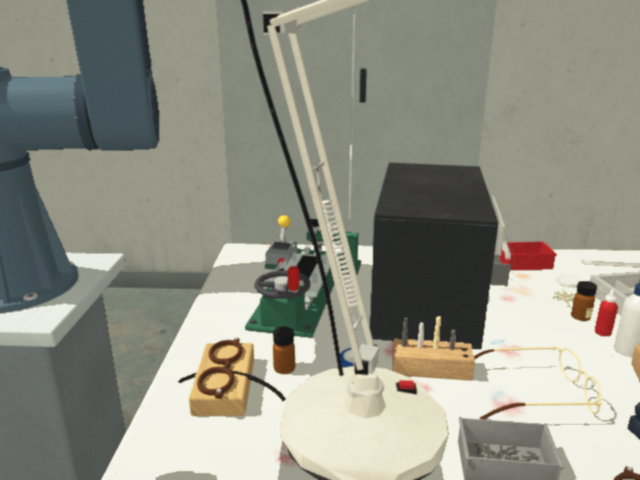

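The top view shows the slide at about (205–365, 200–290), with the wheel at (347,258), the knob at (362,248) and the yellow ball at (213,270). The brown front is on its block at (427,290) and the cement bottle at (405,252). The side view shows the same things, with the lamp near (340,300) and the black box behind the slide.

Run:
```python
from h import *
im=np.load("top0.npy");cal=ctrl.calibration("top")
hsv=cv2.cvtColor(im,cv2.COLOR_RGB2HSV)
def blobs(m,box,z,nm,mn=12):
    x0,y0,x1,y1=box;k=np.zeros(m.shape,np.uint8);k[y0:y1,x0:x1]=m[y0:y1,x0:x1]
    n,l,s,c=cv2.connectedComponentsWithStats(k)
    for i in range(1,n):
        if s[i,4]>=mn:
            r=cv2.minAreaRect(np.argwhere(l==i)[:,::-1].astype(np.float32))
            print(nm,s[i],c[i].round(1),plane(cal,*c[i],z).round(4),"rect",np.round(r[0],1),np.round(r[1],1),round(r[2],1))
H,S,V=hsv[...,0].astype(int),hsv[...,1],hsv[...,2]
blobs(((H>20)&(H<32)&(S>150)&(V>100)).astype(np.uint8),(195,250,235,290),.08,"ball")
red=(((H<6)|(H>174))&(S>130)&(V>70)).astype(np.uint8)
blobs(red,(240,230,380,290),.107,"red",3)
blobs(((H>50)&(H<90)&(S>80)).astype(np.uint8),(190,190,385,300),.0,"green",40)
blobs(((H>8)&(H<22)&(S>60)&(V>120)).astype(np.uint8),(385,265,470,315),.03,"block",40)
blobs(((V<45)).astype(np.uint8),(215,215,250,260),.097,"cap",20)
blobs(((V<40)).astype(np.uint8),(245,230,310,262),.036,"pad",20)
blobs((H<22).astype(np.uint8)*(V<100)*(S>60),(385,265,470,315),.0345,"front",20)
c=np.vstack([cv2.resize(im[195:300,195:385],None,fx=4,fy=4,interpolation=2)[:, :760],]);save("c1",c)
for p in [(0.3,-.3,0),(0,0,0)]:print(proj(cal,p))
```

```text
ball [208 265  10  10  79] [212.4 269.8] [0.4951 0.1509 0.08  ] rect [212.5 269.5] [9. 9.] 90.0
red [357 242   8   9  54] [360.7 246.6] [ 0.5388 -0.1451  0.107 ] rect [360.8 246.8] [7.8 7.1] 45.0
red [253 268   4   4  12] [254.8 269.8] [0.494 0.062 0.107] rect [254.5 269.5] [3. 3.] 90.0
green [211 199  53  50 765] [237.3 218.9] [0.6091 0.1155 0.    ] rect [233.2 224.2] [38.5 59.5] 49.4
green [265 223  76  18 232] [310.  231.8] [ 0.5802 -0.0433  0.    ] rect [302.1 231.7] [76.   7.2] 9.2
green [333 242  23   9 122] [344.4 245.9] [ 0.5492 -0.1176  0.    ] rect [344.  245.8] [ 7.7 22.1] 85.6
green [350 253  11  20 101] [355.7 263.4] [ 0.5113 -0.1416  0.    ] rect [356.3 262.9] [ 7.6 21. ] 26.6
green [331 255  14  20 123] [336.7 264.6] [ 0.5089 -0.1007  0.    ] rect [336.8 265. ] [21.8  8.1] 54.0
green [292 272  59  14 316] [320.9 277.2] [ 0.4819 -0.0666  0.    ] rect [321.3 276.1] [59.2  8.4] 9.5
block [434 271  23  12 171] [445.8 275.8] [ 0.4836 -0.3266  0.03  ] rect [445.3 275.9] [22.3 10.4] 5.7
block [394 273  38  12 292] [413.9 277.3] [ 0.4805 -0.2605  0.03  ] rect [412.5 278.5] [11. 37.] 90.0
block [402 283  20  15 244] [411.8 289.9] [ 0.4544 -0.2555  0.03  ] rect [411.5 290. ] [14. 19.] 90.0
block [434 282  20  16 248] [443.7 289.9] [ 0.4545 -0.3215  0.03  ] rect [443.5 289.5] [15. 19.] 90.0
block [395 288  64  20 538] [422.9 300.5] [ 0.4325 -0.278   0.03  ] rect [426.5 297.5] [19. 63.] 90.0
cap [225 232  13  12 116] [230.8 237.4] [0.5587 0.1118 0.097 ] rect [231.  237.5] [12. 11.] 0.0
pad [251 238  51  20 642] [275.9 247.3] [0.5436 0.0273 0.036 ] rect [275.9 247.3] [49.8 13.1] 9.2
front [400 272  57  29 355] [429.5 288.5] [ 0.4572 -0.2913  0.0345] rect [428. 286.] [28. 56.] 90.0
[432.17647924 363.73855853]
[289.2138775  512.37233397]
```

View pics/c1.png

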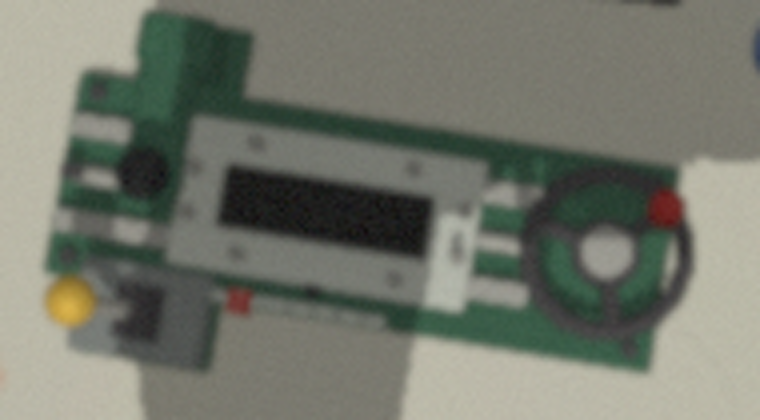

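The crop shows the red clip at crop (238,300), the black pointer tip at about (312,292), the hub at (607,252), the knob at (665,208) and the ram cap at (143,170). Before moving, I'll check where the lamp stands.

Run:
```python
from h import *
ct,cs=ctrl.calibration("top"),ctrl.calibration("side")
def tri(a,b):
    (o1,d1),(o2,d2)=ray(ct,*a),ray(cs,*b)
    t=np.linalg.lstsq(np.c_[d1,-d2],o2-o1,rcond=None)[0];p,q=o1+d1*t[0],o2+d2*t[1]
    return ((p+q)/2).round(3),np.linalg.norm(p-q).round(3)
print("elbow",tri((520,242),(280,20)), "foot",tri((458,200),(363,360)))
print("alt elbow-other",tri((507,212),(272,22)))
print("ball",tri((212.4,269.8),(284,221)),"knob",tri((360.7,246.6),(293.5,272)))
print("hub",plane(ct,346.75,258,.08),"pointer",plane(ct,273,268,.031),"clip",plane(ct,254.6,270,.031))
print("blk box top near corners",plane(ct,370,192,.0),tri((383,86),(490,170)),tri((207,152),(383,165)), tri((365,192),(378,218)))
```

```text
elbow (array([ 0.531, -0.321,  0.459]), np.float64(0.032)) foot (array([ 0.636, -0.343,  0.084]), np.float64(0.005))
alt elbow-other (array([ 0.545, -0.309,  0.459]), np.float64(0.016))
ball (array([0.495, 0.151, 0.08 ]), np.float64(0.001)) knob (array([ 0.539, -0.145,  0.106]), np.float64(0.001))
hub [ 0.51813134 -0.11893356  0.08      ] pointer [0.50054305 0.03367492 0.031     ] clip [0.49643574 0.07234788 0.031     ]
blk box top near corners [ 0.66702235 -0.17424859  0.        ] (array([ 0.802, -0.175,  0.273]), np.float64(0.009)) (array([0.696, 0.138, 0.203]), np.float64(0.015)) (array([ 0.647, -0.148,  0.193]), np.float64(0.033))
```

>>> send_rows(dr=[[0, 0, -1.6], [0, 0, -3.2], [0, 0, -4.8], [0, 0, -6.4], [0, 0, -8], [0, 0, -9.6], [0, 0, -10.9], [0, 0, -10.9]], xyz=[[3, -1.2, 4], [7, -3, 8], [11.5, -4.8, 12], [16, -6.7, 12.5], [20.5, -8.6, 12.5], [25, -10.5, 12.5], [29.1, -12.2, 12.5], [29.1, -12.2, 12.5]], jaw=[100, 100, 100, 100, 100, 100, 85, 85])

```text
time_s: 1.1
eef_pos: [0.4555, -0.2866, 0.1249]
eef_rot: [-0.0, 0.704, 0.71, 0.0]
wrist_force: [0.2, -0.7, 0.3]
opening: 0.85
grasp_force: 0.0
```

Run:
```python
from h import *
o=ctrl.get_obs();cal=ctrl.calibration("wrist");im=ctrl.camera("wrist");save("w1",im);np.save("w1.npy",im)
print(o["time_s"],o["eef_pos"],rot(o).as_matrix().round(3),o["wrist_force"],o["opening"]);print(cal)
```

```text
1.1 [ 0.45546703 -0.28660297  0.12486926] [[-0.008  1.    -0.   ]
 [ 1.     0.008  0.001]
 [ 0.001 -0.    -1.   ]] [ 0.17912615 -0.66393347  0.29567346] 0.8502794009955902
{'camera_matrix': array([[392.86576088,   0.        , 324.39418625],
       [  0.        , 392.86576088, 240.11881214],
       [  0.        ,   0.        ,   1.        ]]), 'world_from_camera': array([[ 9.99967595e-01, -7.64837831e-03, -2.51206355e-03,
         4.54599508e-01],
       [ 8.05019665e-03,  9.48085269e-01,  3.17914325e-01,
        -2.03928933e-01],
       [-4.98785816e-05, -3.17924245e-01,  9.48116117e-01,
         2.48725534e-01],
       [ 0.00000000e+00,  0.00000000e+00,  0.00000000e+00,
         1.00000000e+00]])}
```

View pics/w1.png

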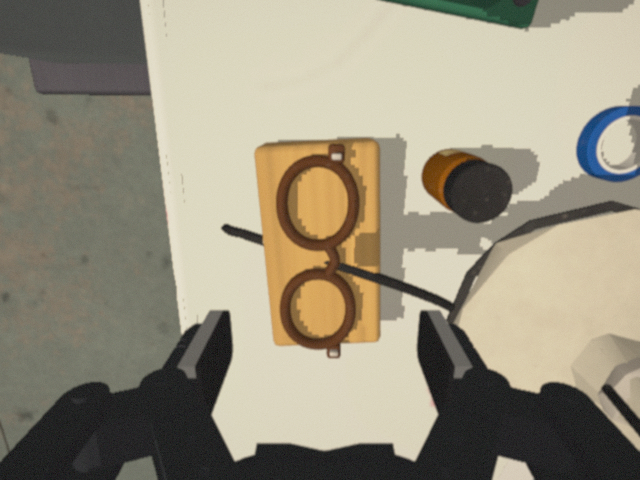

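The wrist view shows the front with rings at (318,202) and (319,308) and its bridge at (333,258). The cement bottle is at (465,185).

Run:
```python
from h import *
im=np.load("w1.npy");cal=ctrl.calibration("wrist")
hsv=cv2.cvtColor(im,cv2.COLOR_RGB2HSV);H,S,V=[hsv[...,i].astype(int) for i in range(3)]
m=((H<14)&(S>70)&(V<115)&(V>25)).astype(np.uint8);k=np.zeros_like(m);k[140:365,268:365]=m[140:365,268:365]
n,l,s,c=cv2.connectedComponentsWithStats(k)
print(s[1:][s[1:,4]>60])
i=1+np.argmax(s[1:,4]);pp=np.argwhere(l==i)[:,::-1]
W=np.array([plane(cal,u,v,.036)[:2] for u,v in pp])
print("rect",cv2.minAreaRect((W*1000).astype(np.float32)),W.min(0),W.max(0))
# holes
cn,hi=cv2.findContours((l==i).astype(np.uint8),cv2.RETR_CCOMP,cv2.CHAIN_APPROX_NONE)
for q,h in zip(cn,hi[0]):
    if h[3]>=0 and len(q)>60:
        w=np.array([plane(cal,*p[0],.036)[:2] for p in q]).astype(np.float32)
        print("hole",cv2.fitEllipse(w*1000))
# ring outer x extents
for a,b in((160,250),(270,350)):
    f=(pp[:,1]>a)&(pp[:,1]<b)
    print("ring ext",W[f].min(0),W[f].max(0))
```

```text
[[ 277  144   82  212 4290]]
rect ((450.2799072265625, -288.20123291015625), (130.23992919921875, 45.04818344116211), 89.79662322998047) [ 0.42786301 -0.35336793] [ 0.4729103  -0.22311027]
hole ((450.2647705078125, -321.1599426269531), (35.586158752441406, 42.796783447265625), 178.1272430419922)
hole ((450.30548095703125, -255.6923828125), (35.49415969848633, 43.71495819091797), 0.9140999913215637)
ring ext [ 0.42786301 -0.28207913] [ 0.4729103  -0.23194976]
ring ext [ 0.42807991 -0.3489821 ] [ 0.47266946 -0.29573322]
```

>>> send_rows(dr=[[0, 0, 0], [0, 0, 0], [0, 0, 0], [0, 0, 0], [0, 0, 0], [0, 0, 0], [0, 0, 0], [0, 0, 0]], xyz=[[-0.16, -0.5, 2], [-0.16, -0.5, 4.5], [-0.16, -0.5, 6.5], [-0.16, -0.5, 7.5], [-0.16, -0.5, 7.7], [-0.16, -0.5, 7.7], [-0.16, -0.5, 7.7], [-0.16, -0.5, 7.7]], jaw=[75, 75, 75, 75, 75, 40, 40, 40])

```text
time_s: 2.15
eef_pos: [0.4497, -0.2915, 0.0495]
eef_rot: [0.001, 0.706, 0.708, -0.0]
wrist_force: [-2.0, 0.2, 6.2]
opening: 0.506
grasp_force: 60.5
```

>>> send_rows(dr=[[0, 0, 0], [0, 0, 0], [0, 0, 0.4], [0, 0, 0.8], [0, 0, 1.2], [0, 0, 1.67], [0, 0, 1.67], [0, 0, 1.67]], xyz=[[0, 0, -2], [0, 0, -6], [3, 1, -10], [8, 3, -12], [13, 5, -15], [18, 7, -18], [23.4, 8.2, -20.2], [23.4, 8.2, -20.2]], jaw=[40, 40, 40, 40, 40, 40, 40, 40])

```text
time_s: 3.15
eef_pos: [0.5319, -0.0532, 0.2528]
eef_rot: [0.002, 0.763, 0.646, 0.002]
wrist_force: [0.4, -1.2, -0.8]
opening: 0.502
grasp_force: 60.9
```

>>> send_rows(dr=[[0, 0, 0], [0, 0, 0], [0, 0, 0], [0, 0, 0], [0, 0, 0], [0, 0, 0], [0, 0, 0], [0, 0, 0]], xyz=[[0, 0, 0], [0, 0, 0], [0, 0, 0], [0, 0, 0], [0, 0, 0], [0, 0, 0], [0, 0, 0], [0, 0, 0]], jaw=[40, 40, 40, 40, 40, 40, 40, 40])

```text
time_s: 4.15
eef_pos: [0.5304, -0.0565, 0.2503]
eef_rot: [0.0, 0.765, 0.644, -0.0]
wrist_force: [-0.1, 0.3, -0.3]
opening: 0.503
grasp_force: 60.9
```

Run:
```python
from h import *
o=ctrl.get_obs();cal=ctrl.calibration("wrist");im=ctrl.camera("wrist");save("w2",im);np.save("w2.npy",im)
import pickle;pickle.dump(cal,open("w2.pkl","wb"))
print(o["time_s"],o["eef_pos"],rot(o).as_matrix().round(4),o["wrist_force"],o["opening"]);print(cal["world_from_camera"])
```

```text
4.15 [ 0.53038537 -0.05647831  0.25030113] [[ 0.1705  0.9854  0.    ]
 [ 0.9854 -0.1705 -0.    ]
 [-0.      0.     -1.    ]] [-0.0980933   0.25165232 -0.26351998] 0.5034272975981822
[[ 9.85310443e-01  1.61935652e-01  5.42233881e-02  5.44185768e-01]
 [-1.70772573e-01  9.33868127e-01  3.14208609e-01  2.51550851e-02]
 [ 2.44082190e-04 -3.18852891e-01  9.47804186e-01  3.74085422e-01]
 [ 0.00000000e+00  0.00000000e+00  0.00000000e+00  1.00000000e+00]]
```

View pics/w2.png

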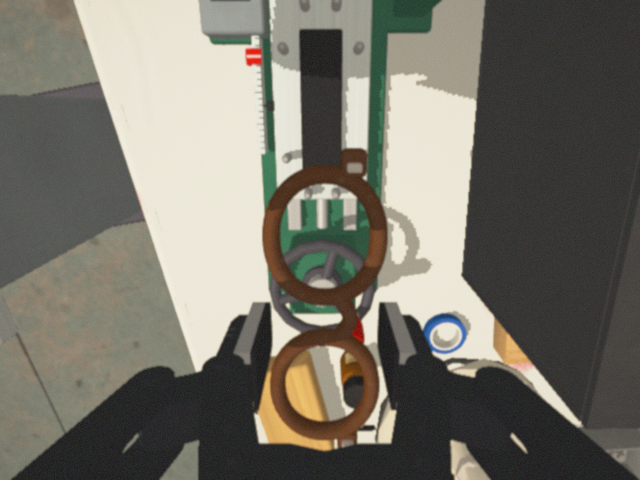

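The wrist view shows the pad as a black strip at (300–342, 30–165). The dowels are at (282,47), (359,47), (305,4), (336,4) and (308/336,192), and the red clip is at (254,56). The front is held square in the fingers.

Run:
```python
from h import *
import pickle
im=np.load("w2.npy");cal=pickle.load(open("w2.pkl","rb"))
hsv=cv2.cvtColor(im,cv2.COLOR_RGB2HSV);H,S,V=[hsv[...,i].astype(int) for i in range(3)]
g=im.mean(2)
m=g<60
L=[];Rr=[]
for v in range(36,140,2):
    r=np.where(m[v,290:352])[0]+290
    L.append(plane(cal,r.min()-.5,v,.036)[:2]);Rr.append(plane(cal,r.max()+.5,v,.036)[:2])
L,Rr=np.array(L),np.array(Rr)
fl=np.polyfit(L[:,1],L[:,0],1);fr=np.polyfit(Rr[:,1],Rr[:,0],1)
print("yaw deg",np.degrees(np.arctan([fl[0],fr[0]])))
k=(fl+fr)/2; a=np.arctan(k[0]);u=np.array([np.sin(a),np.cos(a)]);e=np.array([u[1],-u[0]])
print("width",abs(np.mean((Rr-L)@e))*1000)
tops=[np.where(m[10:60,x])[0].min()+10 for x in range(306,337,3)];print(tops)
te=np.array([plane(cal,x,np.where(m[10:60,x])[0].min()+9.5,.036)[:2] for x in range(306,337,3)]).mean(0)
# dowel check at top height 0.046
for p in((282,44),(359,44),(305,1),(336,1),(308,190),(336,190)):
    print("dowel",p,plane(cal,*p,.046).round(4))
y0=te@u-.056; xm=np.polyval(k,(te-.056*u)[1]); c=np.array([xm,(te-.056*u)[1]])
print("cradle",c,"u",u,"top end",te)
for s in((1,42,29.5),(1,42,-29.5),(1,72.5,12),(1,72.5,-12),(1,-72.5,12),(1,-72.5,-12)):
    print(s[1:],(c+u*s[1]/1e3+e*s[2]/1e3).round(4), proj(cal,[*(c+u*s[1]/1e3+e*s[2]/1e3),.046]).round(1))
b=((H<14)&(S>70)&(V<130)&(V>25)).astype(np.uint8);q=np.zeros_like(b);q[140:460,260:392]=b[140:460,260:392]
n,l,s,cc=cv2.connectedComponentsWithStats(q);i=1+np.argmax(s[1:,4])
o=ctrl.get_obs();Rm=rot(o).as_matrix()
cn,hi=cv2.findContours((l==i).astype(np.uint8),cv2.RETR_CCOMP,cv2.CHAIN_APPROX_NONE)
for qq,h in zip(cn,hi[0]):
    if h[3]>=0 and len(qq)>100:
        w=np.array([plane(cal,*p[0],o["eef_pos"][2]-.0135) for p in qq]);t=(w-o["eef_pos"])@Rm
        print("hole tool",cv2.fitEllipse((t[:,:2]*1000).astype(np.float32)))
red=((H<6)|(H>174))&(S>130)&(V>70);rr=np.argwhere(red[40:75,235:270])+[40,235];ce=rr.mean(0)[::-1]
print("clip",ce,plane(cal,*ce,.031))
```

```text
yaw deg [8.94343148 9.53913779]
width 31.49903066244346
[np.int64(30), np.int64(30), np.int64(30), np.int64(30), np.int64(30), np.int64(30), np.int64(30), np.int64(30), np.int64(30), np.int64(30), np.int64(30)]
dowel (282, 44) [0.5206 0.0757 0.046 ]
dowel (359, 44) [0.5778 0.0657 0.046 ]
dowel (305, 1) [0.5429 0.1006 0.046 ]
dowel (336, 1) [0.5653 0.0967 0.046 ]
dowel (308, 190) [ 0.5194 -0.0372  0.046 ]
dowel (336, 190) [ 0.5427 -0.0413  0.046 ]
cradle [0.54188244 0.02667197] u [0.16059677 0.9870201 ] top end [0.55146252 0.08194509]
(42, 29.5) [0.5777 0.0634] [359.4  47.4]
(42, -29.5) [0.5195 0.0729] [281.4  48.3]
(72.5, 12) [0.5654 0.0963] [336.2   1.7]
(72.5, -12) [0.5417 0.1002] [303.4   2. ]
(-72.5, 12) [ 0.5421 -0.0468] [336.3 196.5]
(-72.5, -12) [ 0.5184 -0.043 ] [308.1 196.8]
hole tool ((-27.9761905670166, -1.3938971757888794), (32.87394332885742, 40.75114440917969), 89.50137329101562)
hole tool ((37.480979919433594, -0.31917595863342285), (34.711029052734375, 42.04999923706055), 90.6396713256836)
clip [253.33160622  56.44559585] [0.49516175 0.07309822 0.031     ]
```

>>> send_rows(dr=[[0, 0, -0.1], [0, 0, -0.18], [0, 0, -0.18], [0, 0, -0.18], [0, 0, -0.18], [0, 0, -0.18], [0, 0, -0.18], [0, 0, -0.18]], xyz=[[4, 0, 0], [8.03, -0.14, 2], [8.03, -0.14, 7], [8.03, -0.14, 12], [8.03, -0.14, 16], [8.03, -0.14, 17], [8.03, -0.14, 17], [8.03, -0.14, 17]], jaw=[40, 40, 40, 40, 40, 40, 40, 40])

```text
time_s: 5.2
eef_pos: [0.5443, 0.0225, 0.0823]
eef_rot: [0.001, 0.759, 0.651, 0.001]
wrist_force: [0.5, -0.0, -0.1]
opening: 0.503
grasp_force: 61.0
```

Run:
```python
from h import *
o=ctrl.get_obs();cal=ctrl.calibration("wrist");im=ctrl.camera("wrist");save("w3",im);np.save("w3.npy",im)
import pickle;pickle.dump(cal,open("w3.pkl","wb"))
print(o["time_s"],o["eef_pos"],rot(o).as_matrix().round(4),o["wrist_force"],o["opening"])
```

```text
5.2 [0.54431486 0.02253777 0.08232509] [[ 1.520e-01  9.884e-01  3.500e-03]
 [ 9.884e-01 -1.520e-01 -6.000e-04]
 [-1.000e-04  3.600e-03 -1.000e+00]] [ 0.54256532 -0.03058723 -0.09485305] 0.5032279372976656
```

View pics/w3.png

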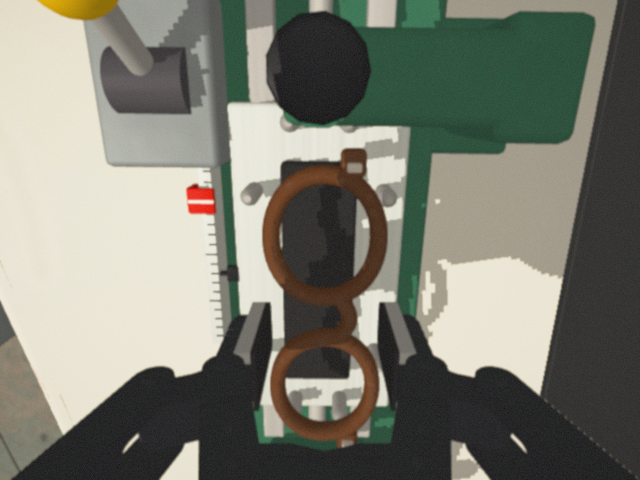

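The front hovers over the pad. The pad ends are at rows 162 and 377, the outer dowels at (252,190) and (388,192), and the pointer and clip are at (232,272) and (201,200).

Run:
```python
from h import *
import pickle
im=np.load("w3.npy");cal=pickle.load(open("w3.pkl","rb"));o=ctrl.get_obs();Rm=rot(o).as_matrix();p0=o["eef_pos"]
T=lambda u,v,z:((plane(cal,u,v,z)-p0)@Rm*1000).round(1)[:2]
g=im.mean(2)
for v in (180,250,300,370):
    r=np.where(g[v,270:365]<60)[0]+270; print(v,r.min(),r.max(),T(r.min()-.5,v,.036),T(r.max()+.5,v,.036))
for u in (300,318,330):
    c=np.where(g[150:395,u]<55)[0]+150; print(u,c.min(),c.max(),T(u,c.min(),.036),T(u,c.max(),.036))
print("dowels",T(251,188,.046),T(389,190,.046))
hsv=cv2.cvtColor(im,cv2.COLOR_RGB2HSV);H,S,V=[hsv[...,i].astype(int) for i in range(3)]
b=((H<14)&(S>90)&(V<140)&(V>30)).astype(np.uint8);q=np.zeros_like(b);q[140:460,260:392]=b[140:460,260:392]
n,l,s,cc=cv2.connectedComponentsWithStats(q);i=1+np.argmax(s[1:,4])
pp=np.argwhere(l==i)[:,::-1];W=np.array([T(a,c,p0[2]-.0135) for a,c in pp]);print("front",cv2.minAreaRect(W.astype(np.float32)))
print("clip line",plane(cal,201,200.5,.031),"pointer tip",plane(cal,227,272,.031))
```

```text
180 282 362 [ 53.1 -18.9] [53.1 16.3]
250 276 353 [ 20.8 -22.8] [20.8 13.1]
300 285 351 [ -4.8 -19.5] [-4.9 12.8]
370 284 347 [-44.8 -21.3] [-44.9  11.6]
300 162 376 [ 60.9 -10.7] [-48.5 -12.9]
318 162 376 [60.9 -3. ] [-48.5  -3.6]
330 163 376 [60.4  2.1] [-48.6   2.6]
dowels [ 51.6 -30.5] [50.7 26.4]
front ((3.8499984741210938, -0.25), (45.5, 131.3000030517578), 90.0)
clip line [0.49533519 0.07353815 0.031     ] pointer tip [0.49887826 0.03733143 0.031     ]
```

>>> send_rows(dr=[[0, 0, 0.16], [0, 0, 0.16], [0, 0, 0.16], [0, 0, 0.16], [0, 0, 0.16], [0, 0, 0.16], [0, 0, 0.16], [0, 0, 0.16]], xyz=[[0.15, -0.1, 0], [0.15, -0.1, 0.6], [0.15, -0.1, 1.2], [0.15, -0.1, 1.2], [0.15, -0.1, 1.2], [0.15, -0.1, 1.2], [0.15, -0.1, 1.2], [0.15, -0.1, 1.2]], jaw=[40, 40, 40, 40, 40, 40, 40, 40])

```text
time_s: 6.25
eef_pos: [0.542, 0.0245, 0.0684]
eef_rot: [0.0, 0.764, 0.645, 0.0]
wrist_force: [0.0, 0.4, -1.0]
opening: 0.501
grasp_force: 61.0
```

Run:
```python
from h import *
o=ctrl.get_obs();cal=ctrl.calibration("wrist");im=ctrl.camera("wrist");save("w4",im);Rm=rot(o).as_matrix();p0=o["eef_pos"]
print(o["time_s"],p0,Rm.round(4)[0],o["wrist_force"])
T=lambda u,v,z:((plane(cal,u,v,z)-p0)@Rm*1000).round(1)[:2]
g=im.mean(2)
for v in (230,290,300,310,360,370):
    r=np.where(g[v,280:362]<60)[0]+280; print(v,r.min(),r.max(),T(r.min()-.5,v,.036),T(r.max()+.5,v,.036))
for u in (305,318,330):
    c=np.where(g[130:395,u]<55)[0]+130; print(u,c.min(),c.max(),T(u,c.min(),.036),T(u,c.max(),.036))
```

```text
6.25 [0.5420064  0.02445714 0.06838728] [1.685e-01 9.857e-01 2.000e-04] [ 5.39431434e-04  3.87725874e-01 -9.91042838e-01]
230 285 361 [ 34.7 -16.9] [34.7 15.1]
290 287 361 [  7.2 -16.9] [ 7.2 15.9]
300 287 360 [  2.3 -17.1] [ 2.3 15.7]
310 288 359 [ -2.6 -16.8] [-2.6 15.4]
360 291 355 [-28.9 -16.2] [-28.9  14.2]
370 290 358 [-34.4 -16.8] [-34.4  15.8]
305 130 394 [74.8 -7.7] [-48.2  -9.7]
318 130 394 [74.8 -2.7] [-48.2  -3.4]
330 130 394 [74.8  1.9] [-48.2   2.4]
```

View pics/w4.png

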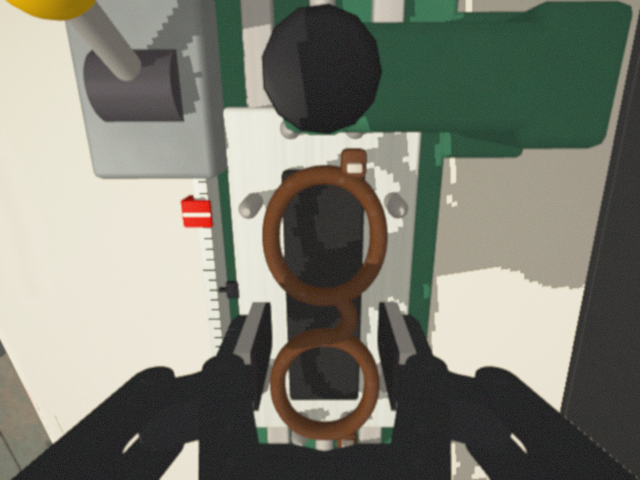

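The pad edges sit evenly about the front (−16.9 and +15.8 mm), so it is well aligned. I'll lower it.

>>> send_rows(dr=[[0, 0, 0], [0, 0, 0], [0, 0, 0], [0, 0, 0], [0, 0, 0], [0, 0, 0], [0, 0, 0], [0, 0, 0]], xyz=[[0.12, -0.03, 0.2], [0.12, -0.03, 0.4], [0.12, -0.03, 0.6], [0.12, -0.03, 0.8], [0.12, -0.03, 1.0], [0.12, -0.03, 1.15], [0.12, -0.03, 1.25], [0.12, -0.03, 1.25]], jaw=[40, 40, 40, 40, 40, 40, 40, 40])

```text
time_s: 7.3
eef_pos: [0.5418, 0.0257, 0.0557]
eef_rot: [-0.0, 0.764, 0.645, -0.0]
wrist_force: [-0.7, -0.0, -0.4]
opening: 0.508
grasp_force: 61.0
```

>>> send_rows(dr=[[0, 0, 0], [0, 0, 0], [0, 0, 0], [0, 0, 0], [0, 0, 0], [0, 0, 0], [0, 0, 0], [0, 0, 0]], xyz=[[0, 0, 0.05], [0, 0, 0.05], [0, 0, 0.05], [0, 0, 0.05], [0, 0, -1], [0, 0, -3], [0, 0, -6], [0, 0, -8]], jaw=[40, 58, 64, 66, 66, 66, 66, 66])

```text
time_s: 8.3
eef_pos: [0.5426, 0.0256, 0.138]
eef_rot: [0.001, 0.764, 0.645, 0.001]
wrist_force: [-0.4, -0.8, -0.6]
opening: 0.665
grasp_force: 0.0
```

Run:
```python
from h import *
o=ctrl.get_obs();cal=ctrl.calibration("wrist");im=ctrl.camera("wrist");save("w5",im);np.save("w5.npy",im)
import pickle;pickle.dump(cal,open("w5.pkl","wb"))
p0=o["eef_pos"];print(o["time_s"],p0,rot(o).as_matrix().round(4)[0],o["wrist_force"],o["opening"])
im=ctrl.camera("top");cal=ctrl.calibration("top");hsv=cv2.cvtColor(im,cv2.COLOR_RGB2HSV);H,S,V=[hsv[...,i].astype(int) for i in range(3)]
red=(((H<6)|(H>174))&(S>130)&(V>70));k=np.argwhere(red[238:256,352:372])+[238,352]
print("knob top",len(k),plane(cal,*k.mean(0)[::-1],.11) if len(k) else 0)
```

```text
8.3 [0.54257013 0.0255955  0.13801395] [0.1685 0.9857 0.0022] [-0.38174256 -0.77845642 -0.5784576 ] 0.6645482685776943
knob top 61 [ 0.53834244 -0.14493438  0.11      ]
```

View pics/w5.png

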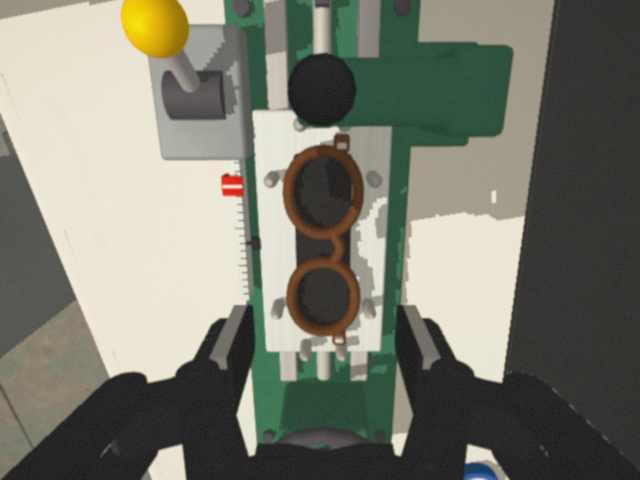

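The front lies flat between all the dowels, the pointer is at (250,243) and the clip line at (232,186). Next is the handwheel knob.

>>> send_rows(dr=[[0, 0, 0], [0, 0, 0], [0, 0, 0], [0, 0, 0], [0, 0, 0], [0, 0, 0], [0, 0, 0], [0, 0, 0]], xyz=[[-4, 0.5, -2.5], [-9, 1.4, -2.5], [-14, 2.2, -2.5], [-17, 2.73, -2.5], [-17.04, 2.73, -2.5], [-17.04, 2.73, -2.5], [-17.04, 2.73, -2.5], [-17.04, 2.73, -2.5]], jaw=[66, 60, 60, 60, 60, 60, 60, 60])

```text
time_s: 9.4
eef_pos: [0.5401, -0.1458, 0.1607]
eef_rot: [-0.0, 0.764, 0.645, 0.0]
wrist_force: [-0.4, 0.5, -0.2]
opening: 0.601
grasp_force: 0.0
```

```bash
cat >> h.py <<'E'
def red(im,box):
    h=cv2.cvtColor(im,cv2.COLOR_RGB2HSV);H,S,V=[h[...,i].astype(int) for i in range(3)]
    x0,y0,x1,y1=box;m=np.zeros(H.shape,np.uint8);m[y0:y1,x0:x1]=((((H<6)|(H>174))&(S>130)&(V>70)))[y0:y1,x0:x1]
    n,l,s,c=cv2.connectedComponentsWithStats(m);return [(s[i],c[i].round(1)) for i in range(1,n) if s[i,4]>30]
E
python3 - <<'E'
from h import *
import pickle
o=ctrl.get_obs();cal=ctrl.calibration("wrist");im=ctrl.camera("wrist");save("w6",im);np.save("w6.npy",im)
p0=o["eef_pos"];Rm=rot(o).as_matrix();print(o["time_s"],p0,Rm.round(4)[0],o["wrist_force"],o["opening"])
for s,c in red(im,(0,0,640,480)): print(s,c,plane(cal,*c,.107).round(4),((plane(cal,*c,.107)-p0)@Rm).round(4))
# pointer/clip from w5
im=np.load("w5.npy");cal=pickle.load(open("w5.pkl","rb"));u=np.array([.1685,.9857,0])
r=red(im,(215,160,250,210));print(r)
print(im[225:262,240:262].mean(2).astype(int)[::3])
print("clip-ptr mm",1000*(plane(cal,*r[0][1],.031)-plane(cal,250,243,.031))@u)
E
```

```text
9.4 [ 0.54009792 -0.14581251  0.16074062] [ 1.671e-01  9.859e-01 -1.000e-04] [-0.37714221  0.49212702 -0.19665038] 0.6009786322331747
[ 302  255   35   51 1390] [319.5 280.6] [ 0.5377 -0.1434  0.107 ] [ 0.002  -0.0027  0.0537]
[556 397  12  13  79] [562.5 401.4] [ 0.6577 -0.2379  0.107 ] [-0.0711  0.1313  0.0537]
[(array([222, 174,  21,  11, 186], dtype=int32), array([231.3, 179.9])), (array([222, 188,  21,   8, 144], dtype=int32), array([232.5, 191.9]))]
[[229 229 223 199 155 126 121 121 116  98  81  67  66  63  62  62  68  82
  139 201 222 225]
 [176 177 174 160 135 122 121 127 118 101  84  64  64  69  66  61  59  76
  125 182 219 224]
 [228 227 227 214 167 129 122 125 121 110  84  68  64  64  63  65  61  70
  107 165 215 225]
 [213 214 212 197 160 131 124 123 121 115  87  68  64  60  61  61  67  71
  102 165 215 225]
 [221 219 217 211 178 140 126 120 122 118  93  69  50  50  40  45  39  45
   67 131 191 218]
 [228 226 227 225 199 155 119 112 112 100  89  65  51  53  53  54  52  44
   51  72 138 200]
 [181 167 165 165 149 119  73  62  54  53  54  51  50  52  56  56  53  52
   48  66 123 185]
 [226 227 228 227 213 169 127 116 120 117 106  83  62  53  53  50  50  49
   48  63 103 167]
 [214 208 211 210 194 163 132 123 122 122 116  88  69  56  59  55  55  50
   57  82 132 192]
 [220 217 214 216 208 182 144 125 122 125 118  98  75  61  66  67  66  64
   66  97 163 217]
 [227 227 226 226 223 200 153 123 123 123 122 101  74  64  62  64  60  64
   66  93 156 215]
 [211 183 173 172 171 159 133 118 122 125 119 104  81  64  62  60  65  65
   66  90 150 209]
 [224 225 225 226 224 214 169 131 123 127 120 111  82  69  62  64  58  63
   64  77 126 186]]
clip-ptr mm 39.32203157921845
```

View pics/w6.png

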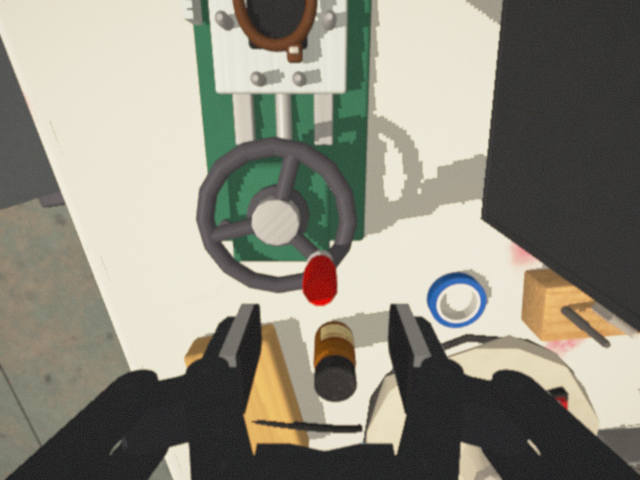

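The handwheel is in view, with its hub at (275,221) and the red knob from (318,290) at its top to (320,258) at its foot. The cement bottle and blue tape are clear of the path.

Run:
```python
from h import *
import pickle
o=ctrl.get_obs();cal=ctrl.calibration("wrist");im=np.load("w6.npy")
# wheel rim: dark grey ring outer contour
hsv=cv2.cvtColor(im,cv2.COLOR_RGB2HSV);g=im.mean(2)
m=((g<105)&(hsv[...,1]<60)).astype(np.uint8);k=np.zeros_like(m);k[130:300,190:362]=m[130:300,190:362]
n,l,s,c=cv2.connectedComponentsWithStats(k);i=1+np.argmax(s[1:,4])
cn,_=cv2.findContours((l==i).astype(np.uint8),cv2.RETR_EXTERNAL,cv2.CHAIN_APPROX_NONE);q=max(cn,key=len)
w=np.array([plane(cal,*p[0],.073)[:2]*1000 for p in q],np.float32)
print("rim",cv2.minEnclosingCircle(w),"box",w.min(0),w.max(0),"ell",cv2.fitEllipse(cv2.convexHull(w)))
print("hub",plane(cal,275,221,.08))
print("knob top",plane(cal,318,291,.115),"foot",plane(cal,320,262,.08))
cal=pickle.load(open("w5.pkl","rb"));u=np.array([.1685,.9857,0])
print("clip-ptr",1000*(plane(cal,232,186,.031)-plane(cal,247,243,.031))@u)
```

```text
rim ((517.432373046875, -115.388427734375), 46.735233306884766) box [ 473.6076  -161.80493] [561.7297  -68.89433] ell ((517.7102661132812, -116.6877670288086), (88.38420104980469, 91.49244689941406), 172.16549682617188)
hub [ 0.5176657  -0.11694385  0.08      ]
knob top [ 0.53684178 -0.145248    0.115     ] foot [ 0.53756824 -0.14449682  0.08      ]
clip-ptr 35.6967161266288
```

>>> send_rows(dr=[[0, 0, 0], [0, 0, 0], [0, 0, 0], [0, 0, 0], [0, 0, 0], [0, 0, 0], [0, 0, 0], [0, 0, 0]], xyz=[[0.05, -0.16, 2], [0.05, -0.16, 4.5], [0.05, -0.16, 5.7], [0.05, -0.16, 5.7], [0.05, -0.16, 5.7], [0.05, -0.16, 5.7], [0.05, -0.16, 5.7], [0.05, -0.16, 5.7]], jaw=[60, 60, 60, 60, 15, 10, 10, 10])

```text
time_s: 10.45
eef_pos: [0.5388, -0.1462, 0.105]
eef_rot: [0.0, 0.764, 0.645, 0.0]
wrist_force: [-3.5, 1.8, 5.6]
opening: 0.188
grasp_force: 58.6
```

```bash
cat > circ.py <<'E'
import sys,numpy as np
def tab(p0,steps,r=3.5):
    a=np.radians(p0-np.array(steps));b=np.radians(p0)
    d=r*np.c_[np.cos(a)-np.cos(b),np.sin(a)-np.sin(b)]
    return np.c_[d@[.1671,.9859],d@[.9859,-.1671]].round(2).tolist()
if __name__=="__main__":
    s=float(sys.argv[2])
    for p in sys.argv[3:]: print(p,tab(float(p),s*np.arange(1,9),float(sys.argv[1])))
E
python3 circ.py 3.5 20 -54 -214 -374 -534
```

```text
-54 [[-0.71, -0.99], [-1.04, -2.16], [-0.94, -3.37], [-0.44, -4.48], [0.41, -5.35], [1.51, -5.87], [2.72, -5.99], [3.89, -5.69]]
-214 [[1.0, 0.69], [1.71, 1.67], [2.04, 2.85], [1.95, 4.06], [1.44, 5.16], [0.59, 6.03], [-0.5, 6.56], [-1.71, 6.68]]
-374 [[-1.18, -0.3], [-2.18, -0.99], [-2.89, -1.98], [-3.22, -3.15], [-3.12, -4.36], [-2.62, -5.47], [-1.77, -6.33], [-0.68, -6.86]]
-534 [[1.21, -0.12], [2.39, 0.18], [3.39, 0.87], [4.1, 1.86], [4.43, 3.03], [4.33, 4.24], [3.83, 5.35], [2.98, 6.22]]
```

>>> send_rows(dr=[[0, 0, 0], [0, 0, 0], [0, 0, 0], [0, 0, 0], [0, 0, 0], [0, 0, 0], [0, 0, 0], [0, 0, 0]], xyz=[[-0.71, -0.99, -0.2], [-1.04, -2.16, -0.2], [-0.94, -3.37, -0.2], [-0.44, -4.48, -0.2], [0.41, -5.35, -0.2], [1.51, -5.87, -0.2], [2.72, -5.99, -0.2], [3.89, -5.69, -0.2]], jaw=[10, 10, 10, 10, 10, 10, 10, 10])

```text
time_s: 11.45
eef_pos: [0.4883, -0.0988, 0.1052]
eef_rot: [0.0, 0.764, 0.645, -0.001]
wrist_force: [2.2, -7.3, -11.8]
opening: 0.182
grasp_force: 59.4
```

>>> send_rows(dr=[[0, 0, 0], [0, 0, 0], [0, 0, 0], [0, 0, 0], [0, 0, 0], [0, 0, 0], [0, 0, 0], [0, 0, 0]], xyz=[[1.0, 0.69, 0.1], [1.71, 1.67, 0.1], [2.04, 2.85, 0.1], [1.95, 4.06, 0.1], [1.44, 5.16, 0.1], [0.59, 6.03, 0.1], [-0.5, 6.56, 0.1], [-1.71, 6.68, 0.1]], jaw=[10, 10, 10, 10, 10, 10, 10, 10])

```text
time_s: 12.45
eef_pos: [0.552, -0.1254, 0.105]
eef_rot: [-0.001, 0.764, 0.645, 0.001]
wrist_force: [-3.7, 5.7, 3.4]
opening: 0.186
grasp_force: 61.2
```

>>> send_rows(dr=[[0, 0, 0], [0, 0, 0], [0, 0, 0], [0, 0, 0], [0, 0, 0], [0, 0, 0], [0, 0, 0], [0, 0, 0]], xyz=[[-1.18, -0.3, 0], [-2.18, -0.99, 0], [-2.89, -1.98, 0], [-3.22, -3.15, 0], [-3.12, -4.36, 0], [-2.62, -5.47, 0], [-1.77, -6.33, 0], [-0.68, -6.86, 0]], jaw=[10, 10, 10, 10, 10, 10, 10, 10])

```text
time_s: 13.45
eef_pos: [0.4828, -0.1228, 0.1051]
eef_rot: [0.001, 0.764, 0.645, -0.001]
wrist_force: [2.2, -4.5, -3.7]
opening: 0.185
grasp_force: 60.2
```

Run:
```python
from h import *
o=ctrl.get_obs();print(o["time_s"],o["eef_pos"],o["wrist_force"])
for n in ("wrist","top"):
    cal=ctrl.calibration(n);im=ctrl.camera(n);np.save(n+"7.npy",im);save(n+"7",im)
    # predicted pixels of clip and current pointer estimate
    print(n,"clip",proj(cal,[.4955,.0735,.031]).round(1),"ptr at line",proj(cal,[.506,.0715,.031]).round(1),"knob",red(im,(0,0,640,480)))
```

```text
13.45 [ 0.4828335  -0.12276785  0.10514292] [ 2.17006783 -4.54544799 -3.71286706]
wrist clip [ 271.1 -202.2] ptr at line [ 298.9 -201.5] knob [(array([ 301,  298,   47,   80, 3070], dtype=int32), array([324.5, 338.7]))]
top clip [254.  270.4] ptr at line [255.  265.4] knob [(array([342,  24,   9,  14, 106], dtype=int32), array([346. ,  30.8])), (array([211,  27,  29,  45, 638], dtype=int32), array([223.2,  44.3])), (array([233,  42,   9,  17,  59], dtype=int32), array([237.4,  49.2])), (array([205, 171,  12,  10,  61], dtype=int32), array([211.7, 176.4])), (array([435, 171,   5,   9,  42], dtype=int32), array([437.1, 174.9])), (array([537, 274,  38,  36, 407], dtype=int32), array([556.1, 289.7]))]
```

>>> send_rows(dr=[[0, 0, 0], [0, 0, 0], [0, 0, 0], [0, 0, 0], [0, 0, 0], [0, 0, 0], [0, 0, 0], [0, 0, 0]], xyz=[[1.21, -0.12, 0], [2.39, 0.18, 0], [3.39, 0.87, 0], [4.1, 1.86, 0], [4.43, 3.03, 0], [4.33, 4.24, 0], [3.83, 5.35, 0], [2.98, 6.22, 0]], jaw=[10, 10, 10, 10, 10, 10, 10, 10])

```text
time_s: 14.55
eef_pos: [0.549, -0.1024, 0.1049]
eef_rot: [-0.001, 0.764, 0.645, -0.001]
wrist_force: [-9.8, 0.7, 7.9]
opening: 0.184
grasp_force: 61.7
```

>>> send_rows(dr=[[0, 0, 0], [0, 0, 0], [0, 0, 0], [0, 0, 0], [0, 0, 0], [0, 0, 0], [0, 0, 0], [0, 0, 0]], xyz=[[0, 0, 0], [0, 0, 0], [0, 0, 0], [0, 0, 0], [0, 0, 0], [0, 0, 0], [0, 0, 0], [0, 0, 0]], jaw=[10, 10, 10, 10, 10, 10, 10, 10])

```text
time_s: 15.55
eef_pos: [0.5496, -0.1038, 0.1051]
eef_rot: [0.0, 0.764, 0.645, -0.001]
wrist_force: [-3.7, -3.6, 1.2]
opening: 0.188
grasp_force: 60.9
```

Run:
```python
from h import *
o=ctrl.get_obs();p=o["eef_pos"];print(o["time_s"],p,rot(o).as_matrix().round(4)[0],o["wrist_force"])
print(np.degrees(np.arctan2(p[1]+.1172,p[0]-.518)),np.hypot(p[1]+.1172,p[0]-.518))
```

```text
15.55 [ 0.54958744 -0.10380224  0.10508229] [ 1.687e-01  9.857e-01 -3.000e-04] [-3.70496778 -3.63851486  1.17000802]
22.98415387756662 0.03431131198293209
```

>>> send_rows(dr=[[0, 0, 0], [0, 0, 0], [0, 0, 0], [0, 0, 0], [0, 0, 0], [0, 0, 0], [0, 0, 0], [0, 0, 0]], xyz=[[0, 0, 0], [0, 0, 0], [0, 0, -2], [0, 0, -5], [4, -3, -5.5], [8.5, -6.5, -5.5], [8.5, -6.5, -5.5], [8.5, -6.5, -5.5]], jaw=[40, 50, 50, 50, 50, 50, 50, 50])

```text
time_s: 16.55
eef_pos: [0.5005, -0.0079, 0.1603]
eef_rot: [0.001, 0.764, 0.645, 0.0]
wrist_force: [-0.2, -0.7, 0.4]
opening: 0.501
grasp_force: 0.0
```

```bash
cat >> h.py <<'E'
def ptr():
    o=ctrl.get_obs();cal=ctrl.calibration("wrist");im=ctrl.camera("wrist");np.save("w8.npy",im)
    print(o["time_s"],o["eef_pos"],o["wrist_force"].round(1))
    c=proj(cal,[.4955,.0735,.031]).astype(int);print("pred",c)
    x0,y0=max(c[0]-40,0),max(c[1]-40,0)
    r=red(im,(x0,y0,c[0]+60,c[1]+40));print(r)
    cv2.imwrite("pics/z%d.png"%int(o["time_s"]*10),cv2.resize(im[y0:y0+90,x0:x0+100,::-1],None,fx=6,fy=6,interpolation=2));print("crop org",x0,y0)
E
python3 -c "
from h import *
ptr()"; ls pics
```

```text
16.55 [ 0.50049788 -0.00791178  0.16026598] [-0.2 -0.7  0.4]
pred [294 113]
[(array([284, 104,  20,   9, 161], dtype=int32), array([293.6, 108.5])), (array([284, 116,  21,   9, 152], dtype=int32), array([293.9, 120. ]))]
crop org 254 73
c1.png
side0.png
top0.png
top7.png
w1.png
w2.png
w3.png
w4.png
w5.png
w6.png
wrist7.png
z165.png
```

View pics/z165.png

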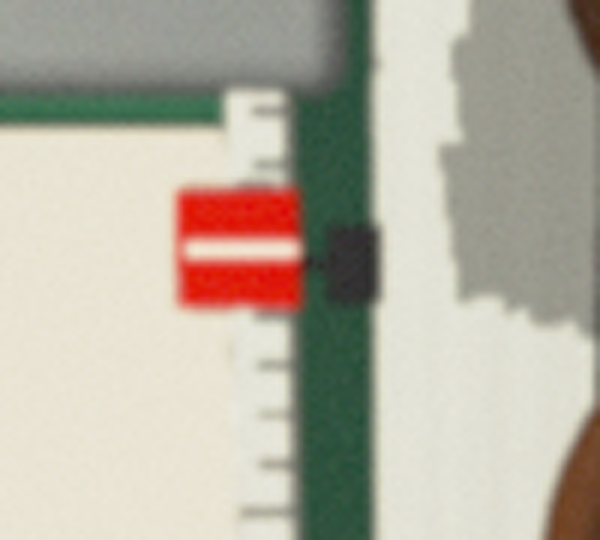

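Run:
```python
from h import *
im=np.load("w8.npy");print(im[98:132,300:326].mean(2).astype(int))
```

```text
[[207 158 120  86  68  65  66  65  66  63  63  65  61  60  67 106 166 210
  222 221 222 224 224 224 223 222]
 [178 143 111  82  65  65  61  64  68  60  64  66  66  62  69 101 165 212
  220 221 223 223 223 224 223 221]
 [158 133 113  81  63  64  64  68  64  62  67  58  65  65  70 106 162 211
  223 223 220 223 224 223 223 222]
 [178 149 114  84  70  65  64  64  63  68  67  63  62  62  71 105 165 211
  222 223 222 224 225 223 224 222]
 [191 160 120  86  70  61  64  66  68  67  63  63  62  62  68 103 160 211
  221 222 222 223 224 224 223 223]
 [174 149 116  87  71  63  64  66  62  65  63  59  68  61  72 103 164 211
  221 221 222 224 223 224 223 223]
 [141 127 107  84  74  67  65  64  61  66  60  68  59  64  72 105 164 215
  221 220 223 224 222 223 222 222]
 [112 108  92  85  68  67  63  63  66  64  65  66  61  64  68 106 166 212
  221 220 222 223 224 223 222 220]
 [ 81  92  83  80  71  63  65  67  65  63  65  66  64  61  71 104 165 214
  223 223 222 221 223 223 223 222]
 [ 89  82  81  72  77  67  67  63  64  64  63  65  66  54  70 104 164 212
  222 221 223 224 223 223 222 222]
 [ 84  78 
[... 1906 characters left out ...]
00 157 211
  220 221 222 224 223 223 223 221]
 [175 162 126  94  76  67  64  61  60  68  60  62  62  56  64  97 157 212
  221 222 223 223 223 223 221 222]
 [213 192 144 100  74  66  63  65  60  69  63  66  60  59  65  94 156 210
  222 224 222 222 223 225 222 220]
 [224 204 154 104  79  62  63  61  62  64  66  65  64  65  62  91 153 208
  224 221 222 224 224 223 223 222]
 [223 208 152 105  77  64  64  63  61  61  67  62  63  66  67  93 158 209
  221 224 223 221 221 223 222 221]
 [224 204 154 105  79  68  60  60  65  62  66  62  64  59  63  95 158 208
  222 221 224 223 223 222 221 220]
 [221 200 154 108  79  61  62  64  65  60  59  58  62  65  67  91 157 208
  223 221 222 223 223 223 222 221]]
```

The close-up shows the pointer (row about 116.5) 2.4 px short of the white line (row 114). That is about 1.45 mm, or 26° more of the wheel.

>>> send_rows(dr=[[0, 0, 0], [0, 0, 0], [0, 0, 0], [0, 0, 0], [0, 0, 0], [0, 0, 0], [0, 0, 0], [0, 0, 0]], xyz=[[-4, 3, 0], [-8.5, 6.5, 0], [-8.5, 6.5, 0], [-8.5, 6.5, 0.5], [-8.5, 6.5, 3], [-8.5, 6.5, 5.2], [-8.5, 6.5, 5.4], [-8.5, 6.5, 5.4]], jaw=[50, 50, 50, 50, 50, 50, 50, 50])

```text
time_s: 17.6
eef_pos: [0.5496, -0.1021, 0.1061]
eef_rot: [0.0, 0.764, 0.645, 0.0]
wrist_force: [-0.6, -0.5, 0.3]
opening: 0.501
grasp_force: 0.0
```

```bash
python3 -c "
from circ import tab
print(tab(23,[4,8,12,16,20,24,28]))
from h import *
o=ctrl.get_obs();print(o['eef_pos'],o['wrist_force'])"
```

```text
[[-0.21, 0.12], [-0.43, 0.23], [-0.65, 0.33], [-0.89, 0.41], [-1.12, 0.47], [-1.36, 0.51], [-1.6, 0.54]]
[ 0.54958038 -0.10209145  0.10613644] [-0.62164925 -0.45745883  0.27873501]
```

>>> send_rows(dr=[[0, 0, 0], [0, 0, 0], [0, 0, 0], [0, 0, 0], [0, 0, 0], [0, 0, 0], [0, 0, 0], [0, 0, 0]], xyz=[[0, 0, 0], [0, 0, 0], [0, 0, 0], [0, 0, 0], [0, 0, 0], [0, 0, 0], [0, 0, 0], [0, 0, 0]], jaw=[10, 10, 10, 10, 10, 10, 10, 10])

```text
time_s: 18.6
eef_pos: [0.5499, -0.1027, 0.1071]
eef_rot: [0.0, 0.764, 0.645, 0.0]
wrist_force: [-1.8, 0.3, 5.0]
opening: 0.183
grasp_force: 58.6
```

>>> send_rows(dr=[[0, 0, 0], [0, 0, 0], [0, 0, 0], [0, 0, 0], [0, 0, 0], [0, 0, 0], [0, 0, 0], [0, 0, 0]], xyz=[[-0.21, 0.12, -0.1], [-0.43, 0.23, -0.1], [-0.89, 0.41, -0.1], [-1.36, 0.51, -0.1], [-1.6, 0.54, -0.1], [-1.6, 0.54, -0.1], [-1.6, 0.54, -0.1], [-1.6, 0.54, -0.1]], jaw=[10, 10, 10, 10, 10, 10, 10, 10])

```text
time_s: 19.6
eef_pos: [0.5526, -0.12, 0.1071]
eef_rot: [0.001, 0.764, 0.645, 0.0]
wrist_force: [0.8, -1.6, 2.5]
opening: 0.184
grasp_force: 59.1
```

>>> send_rows(dr=[[0, 0, 0], [0, 0, 0], [0, 0, 0], [0, 0, 0], [0, 0, 0], [0, 0, 0], [0, 0, 0], [0, 0, 0]], xyz=[[0, 0, 0], [0, 0, 0], [0, 0, -2], [0, 0, -5], [5, -3, -5.5], [10.1, -7, -5.5], [10.1, -7, -5.5], [10.1, -7, -5.5]], jaw=[40, 50, 50, 50, 50, 50, 50, 50])

```text
time_s: 20.6
eef_pos: [0.5002, -0.0077, 0.1618]
eef_rot: [0.0, 0.764, 0.645, -0.0]
wrist_force: [-0.1, -0.4, 0.6]
opening: 0.502
grasp_force: 0.0
```

Run:
```python
from h import *
ptr();im=np.load("w8.npy");g=im.mean(2);r=red(im,(250,70,340,150))
o=ctrl.get_obs();print(o["eef_pos"],o["time_s"],r)
x1=int(max(s[0]+s[2] for s,c in r));y0=int(min(c[1] for s,c in r))-8
print(x1-5,y0);print(g[y0:y0+30,x1-5:x1+18].astype(int))
```

```text
20.6 [ 0.50019278 -0.00765217  0.16183348] [-0.1 -0.4  0.6]
pred [295 113]
[(array([285, 105,  20,   9, 160], dtype=int32), array([294.5, 108.6])), (array([285, 116,  20,   9, 149], dtype=int32), array([294.8, 120.1]))]
crop org 255 73
[ 0.50060217 -0.00829554  0.16189651] 20.65 [(array([285, 105,  20,   9, 160], dtype=int32), array([294.5, 108.6])), (array([285, 116,  20,   9, 149], dtype=int32), array([294.8, 120.1]))]
300 100
[[163 153 132 107  83  66  64  68  61  64  66  63  64  64  67  73 119 181
  216 220 221 222 224]
 [178 168 141 117  86  66  63  62  64  60  62  66  63  62  62  73 117 177
  214 223 221 222 223]
 [194 194 164 121  87  67  67  66  60  67  59  64  64  61  65  75 116 176
  214 222 222 222 223]
 [184 192 163 125  89  72  65  68  67  64  65  68  61  65  62  73 111 171
  214 222 222 223 224]
 [160 172 148 120  93  75  64  64  64  66  67  62  63  66  64  74 108 165
  213 222 220 224 222]
 [128 135 125 101  83  70  66  65  65  62  65  66  63  68  61  71 103 165
  213 220 221 224 225]
 [ 97  97  95  86  79  70  69  65  65  63  60  64  61  60  63  64 103 159
  211 220 2
[... 1543 characters left out ...]
207 219 223 224 223]
 [104 106 103  95  89  74  68  63  62  63  67  69  61  62  67  73 105 165
  213 222 218 223 222]
 [125 122 116 107  91  76  63  65  66  60  63  61  61  62  61  70 104 165
  214 223 222 224 224]
 [145 141 134 113  94  74  66  62  63  67  66  61  62  62  62  70 104 166
  211 221 221 222 223]
 [180 176 161 124  93  69  58  61  65  65  65  66  61  63  66  65 102 163
  210 223 221 223 225]
 [216 215 194 144 100  73  62  63  62  61  61  63  64  59  61  67 105 163
  213 223 223 222 223]
 [226 223 203 150  98  78  68  60  66  61  62  59  62  66  63  68 106 165
  213 222 219 222 221]
 [225 225 206 151 103  75  62  64  62  66  60  64  62  62  65  66 100 165
  211 223 222 223 223]]
```

The pointer is now in line, with its tip at row 113.9 to 114 against the line at 114.1. Next is the lever: closed fingers go beyond the ball and push it back towards −y.

>>> send_rows(dr=[[0, 0, 0], [0, 0, 0], [0, 0, 0], [0, 0, 0], [0, 0, 0], [0, 0, 0], [0, 0, 0], [0, 0, 0]], xyz=[[5, -0.8, 0], [10, -1.6, 0], [15, -2.5, 0], [19.2, -3.2, 0], [19.2, -3.2, 0], [19.2, -3.2, 4], [19.2, -3.2, 7.2], [19.2, -3.2, 7.2]], jaw=[30, 0, 0, 0, 0, 0, 0, 0])

```text
time_s: 21.65
eef_pos: [0.4995, 0.1849, 0.0872]
eef_rot: [-0.001, 0.765, 0.644, -0.003]
wrist_force: [0.5, 0.0, -0.0]
opening: -0.0
grasp_force: 0.0
```

>>> send_rows(dr=[[0, 0, 0], [0, 0, 0], [0, 0, 0], [0, 0, 0], [0, 0, 0], [0, 0, 0], [0, 0, 0], [0, 0, 0]], xyz=[[-1, 0, 0], [-2, 0, 0], [-3, 0, 0], [-4, 0, 0], [-4.8, 0, 0], [-5.4, 0, 0], [-6, 0, 0], [-6, 0, 0]], jaw=[0, 0, 0, 0, 0, 0, 0, 0])

```text
time_s: 22.65
eef_pos: [0.4905, 0.1271, 0.0895]
eef_rot: [-0.0, 0.764, 0.645, -0.0]
wrist_force: [-0.2, -0.9, 0.5]
opening: -0.0
grasp_force: 0.0
```

```bash
cat >> h.py <<'E'
def ball():
    im=ctrl.camera("side");c=ctrl.calibration("side");h=cv2.cvtColor(im,cv2.COLOR_RGB2HSV)
    m=((h[...,0]>20)&(h[...,0]<32)&(h[...,1]>150)&(h[...,2]>90)).astype(np.uint8);m[:150]=0;m[300:]=0;m[:,:220]=0;m[:,380:]=0
    p=np.argwhere(m)
    for y in (.151,.1,):
        if len(p):
            o,d=ray(c,*p.mean(0)[::-1]);print("ball side",len(p),o+d*(.08-o[2])/d[2]);break
    im=ctrl.camera("top");c=ctrl.calibration("top");h=cv2.cvtColor(im,cv2.COLOR_RGB2HSV)
    m=((h[...,0]>20)&(h[...,0]<32)&(h[...,1]>150)&(h[...,2]>90)).astype(np.uint8);k=np.zeros_like(m);k[240:300,195:270]=m[240:300,195:270]
    p=np.argwhere(k);print("ball top",len(p),plane(c,*p.mean(0)[::-1],.08) if len(p) else 0)
E
python3 -c "
from h import *
o=ctrl.get_obs();print(o['eef_pos'],o['wrist_force']);ball()"
```

```text
[0.49053215 0.12714697 0.08948815] [-0.18444263 -0.88270536  0.52417405]
ball side 124 [0.48674963 0.11042342 0.08      ]
ball top 87 [0.48723122 0.10457857 0.08      ]
```

>>> send_rows(dr=[[0, 0, 0], [0, 0, 0], [0, 0, 0], [0, 0, 0], [0, 0, 0], [0, 0, 0], [0, 0, 0], [0, 0, 0]], xyz=[[-0.2, 0, 0], [-0.4, 0, 0], [-0.6, 0, 0], [-0.8, 0, 0], [-0.9, 0, 0], [-0.9, 0, 0], [-0.9, 0, 0], [-0.9, 0, 0]], jaw=[0, 0, 0, 0, 0, 0, 0, 0])

```text
time_s: 23.75
eef_pos: [0.4897, 0.1214, 0.0898]
eef_rot: [-0.001, 0.765, 0.645, 0.002]
wrist_force: [3.1, 13.9, -3.7]
opening: 0.001
grasp_force: 7.3
```

```bash
python3 -c "
from h import *
o=ctrl.get_obs();print(o['eef_pos'],o['wrist_force']);ball()"
```

```text
[0.48967038 0.12135612 0.0897731 ] [ 3.08067354 13.88672186 -3.7283583 ]
ball side 126 [0.48677897 0.09994594 0.08      ]
ball top 70 [0.4857393  0.09774245 0.08      ]
```

>>> send_rows(dr=[[0, 0, 0], [0, 0, 0], [0, 0, 0], [0, 0, 0], [0, 0, 0], [0, 0, 0], [0, 0, 0], [0, 0, 0]], xyz=[[1.5, 0, 0], [2, 0, -2], [2, 1, -5], [1.2, 4, -5], [0.56, 6.93, -5], [0.56, 6.93, -5], [0.56, 6.93, -5], [0.56, 6.93, -5]], jaw=[0, 0, 0, 0, 0, 0, 0, 0])

```text
time_s: 24.85
eef_pos: [0.5577, 0.1131, 0.1395]
eef_rot: [-0.0, 0.764, 0.645, -0.0]
wrist_force: [0.5, -0.3, -0.1]
opening: -0.004
grasp_force: 0.0
```

Run:
```python
from h import *
import pickle
o=ctrl.get_obs();print(o['time_s'],o['eef_pos'],o['wrist_force']);ball()
cal=ctrl.calibration("wrist");im=ctrl.camera("wrist");save("w9",im)
c5=pickle.load(open("w5.pkl","rb"));i5=np.load("w5.npy");g=i5.mean(2)
m=(g<48).astype(np.uint8);k=np.zeros_like(m);k[45:135,280:362]=m[45:135,280:362];n,l,s,c=cv2.connectedComponentsWithStats(k);i=1+np.argmax(s[1:,4])
print("cap w5",s[i],c[i],plane(c5,*c[i],.095))
```

```text
24.85 [0.55765501 0.1130742  0.13951553] [ 0.54721547 -0.26810786 -0.0902555 ]
ball side 119 [0.48663522 0.09843076 0.08      ]
ball top 93 [0.4863214  0.09997381 0.08      ]
cap w5 [ 289   54   68   72 3873] [321.58765815  89.4306739 ] [0.55640454 0.11429127 0.095     ]
```

>>> send_rows(dr=[[0, 0, 0], [0, 0, 0], [0, 0, 0], [0, 0, 0], [0, 0, 0], [0, 0, 0], [0, 0, 0], [0, 0, 0]], xyz=[[0, 0, 1], [0, 0, 2], [0, 0, 2.4], [0, 0, 2.7], [0, 0, 3.0], [0, 0, 3.3], [0, 0, 3.4], [0, 0, 3.4]], jaw=[0, 0, 0, 0, 0, 0, 0, 0])

```text
time_s: 26.0
eef_pos: [0.5585, 0.1127, 0.1079]
eef_rot: [-0.0, 0.764, 0.645, -0.0]
wrist_force: [-11.5, -0.6, 19.1]
opening: -0.0
grasp_force: 9.7
```

>>> send_rows(dr=[[0, 0, 0], [0, 0, 0], [0, 0, 0], [0, 0, 0], [0, 0, 0], [0, 0, 0], [0, 0, 0], [0, 0, 0]], xyz=[[0, 0, 0.08], [0, 0, 0.08], [0, 0, 0.08], [0, 0, -0.5], [0, 0, -1.2], [0, 0, -3], [-5, 0, -5], [-8, -3, -5]], jaw=[0, 0, 0, 0, 0, 0, 0, 0])

```text
time_s: 27.0
eef_pos: [0.5184, 0.0367, 0.1589]
eef_rot: [0.003, 0.765, 0.645, 0.002]
wrist_force: [-0.5, 0.6, -0.4]
opening: 0.001
grasp_force: 0.0
```

>>> send_rows(dr=[[0, 0, 0], [0, 0, 0], [0, 0, 0], [0, 0, 0], [0, 0, 0], [0, 0, 0], [0, 0, 0], [0, 0, 0]], xyz=[[-3.5, -2.5, 0], [-3.5, -2.5, 0], [-3.5, -2.5, 0], [-3.5, -2.5, 0], [-3.5, -2.5, 0], [-3.5, -2.5, 0], [-3.5, -2.5, 0], [-3.5, -2.5, 0]], jaw=[0, 0, 0, 0, 0, 0, 0, 0])

```text
time_s: 28.0
eef_pos: [0.485, 0.0086, 0.1557]
eef_rot: [-0.0, 0.764, 0.645, -0.0]
wrist_force: [0.4, 0.6, -0.0]
opening: -0.001
grasp_force: 0.0
```

Run:
```python
from h import *
ptr();im=np.load("w8.npy");save("w10",im);g=im.mean(2);r=red(im,(250,50,345,160))
x1=int(max(s[0]+s[2] for s,c in r));a,b=sorted(c[1] for s,c in r)[:2];print("line row ~",(a+b)/2);y0=int(a)-6
for x in range(x1-4,x1+14,2):print(x,g[y0:y0+24,x].astype(int),y0)
ball()
```

```text
28.0 [0.48503192 0.00861987 0.15571979] [ 0.4  0.6 -0. ]
pred [323 137]
[(array([313, 128,  21,  10, 170], dtype=int32), array([322.8, 131.7])), (array([313, 139,  21,   9, 158], dtype=int32), array([323.2, 143.2]))]
crop org 283 97
line row ~ 137.45
330 [191 188 166 133 102  88  79  80  82  86 120 164 203 208 173 126  95  82
  87  85  80  85  94 112] 125
332 [ 75  84  87  88  87  79  83  87  82  81 111 152 186 191 163 120  96  78
  80  88  86  88  84  79] 125
334 [68 68 69 71 75 74 74 77 71 73 70 70 80 88 83 74 72 74 73 73 78 72 71 71] 125
336 [65 67 66 68 63 62 61 57 66 59 53 45 47 48 60 62 58 63 62 67 68 62 66 66] 125
338 [67 64 65 68 64 58 44 39 39 41 37 39 41 49 45 46 47 49 51 57 63 67 64 66] 125
340 [63 63 70 63 61 56 39 35 33 39 40 34 33 37 37 38 37 42 49 60 67 66 66 65] 125
342 [65 65 62 67 64 57 43 39 31 35 35 26 39 37 31 34 34 35 40 56 66 69 66 66] 125
344 [ 87  85  85  88  85  69  46  36  35  37  36  36  31  32  32  35  33  37
  65  98 122 130 131 133] 125
346 [137 135 137 137 134 120  95  82  72  80  79  79  77  81  79  79  81  84
 105 144 190 216 221 222] 125
ball side 113 [0.48683408 0.09791645 0.08      ]
ball top 0 0
```

```bash
python3 -c "
from bench import ctrl
print(ctrl.hand_in())"
```

```text
the job is handed in; nothing more can be done
None
```

The job is done and handed in at about 28 s of the 69 s: front in the cradle, pointer on the line to within about 0.4 mm, lever fully over, then the ram pressed to its stop and released; I did not check by camera that the ram came back up.

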